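# Fetch the bag peg from the bar-handled box

### The job

Three small wooden boxes with sliding lids stand side by side on the worktop. Pull open only the one whose lid has the straight bar grip (the other two have round knobs and stay shut), take the clothes-peg out of it and put it down flat on top of the cardboard carton, ready to close the bag inside.

Things in the scene. Friction and masses are not known exactly. Their poses are not given: they have to be found in the camera images.
- bar_grip (a point): Centre of the top of the bar grip: a solid upright dark steel bar in the middle of its lid, 12 mm thick along x, 60 mm long along y, 26 mm tall above the lid's flat top. The lid moves with it, opening straight along this point's -x (towards the robot). The two round knobs on the other lids rise as high. Axes: x across the bar, y along the row of boxes, z up.
- bar_box: The wooden box to open, in any of the three places in the row; cannot move. Plain wood, outside 108 mm along x, 100 mm along y, 43 mm tall; inside 100 x 92 mm with its floor 4 mm above the origin, which is the centre of the underside. The front (-x) wall is open above 34 mm for the lid. Shut, the bar's top centre is 66 mm above the origin. Neighbours' middles are 102 mm apart along y.
- bar_lid (a joint): How far the bar-gripped lid is open, m: 0 shut (starts at 0 to 0.004), 0.095 fully open. It slides with 1.5 N of friction and stays where it is left.
- knob1_lid (a joint): How far one of the two lids with a round knob (26 mm across) is open, m: 0 shut; must stay shut.
- knob2_lid (a joint): The same for the other lid with a round knob.
- peg_mid (a point): Centre of the clothes-peg to fetch, lying flat on the floor of the box with the bar grip, roughly along the direction in which the lid slides, near the middle of the box. A plain stick-like peg: 14 mm wide along its x, 72 mm long along its y, 12 mm tall along its z; 14 to 28 g, stiff. Out of sight until the lid is open.
- carton: Flat closed cardboard carton lying on the worktop, right of the boxes; it cannot move. 117 mm along its x, 174 mm along its y, 43 mm tall; origin at the centre of its underside, flat top 43 mm above it.
Mind the look-alikes: they are no part of the job. What is shaped like the bar_box but purple is not meant.

How it is judged:
On the way:
1. the lid with the bar grip is slid open by more than 60 mm (value of joint bar_lid above 0.06 m), for 0.2 s.
At the end, for the whole second after the job is handed in: The peg rests flat on the carton's top, at rest, its centre within 45 mm (along the carton's short side) and 70 mm (along its long side) of the middle; the two lids with round knobs are shut to within 15 mm. The lid with the bar grip may be left open (x of peg_mid in the frame of carton between -0.045 and 0.045 m and y of peg_mid in the frame of carton between -0.07 and 0.07 m and z of peg_mid in the frame of carton between 0.043 and 0.06 m and linear speed of peg below 0.02 m/s and value of joint each of knob1_lid, knob2_lid below 0.015 m); the robot touches nothing.
It fails at once if a lid with a round knob is slid open by more than 15 mm (value of joint any of knob1_lid, knob2_lid above 0.015 m).
It also fails if it takes over 51 s, if anything falls off the work surface, if the arm or the gripper's body presses on something with over 40 N, if the wrist force passes 120 N, or if a joint passes its speed limit or range.

### The arm

A 6-joint arm with a two-finger parallel gripper is mounted at the origin on a cart in front of the work surface, level with it; the furniture and walls round the work are solid. World frame = base frame: x ahead of the robot, y to its left, z up, the work surface at z = 0. Lengths are in m, angles in rad, forces in N, time in s.
With the tool pointing down it reaches from about 0.425 to 0.95 m from the base axis. Payload 3.5 kg.
Tool frame: the origin (TCP) lies at the very end of the fingers, on their centre line; the grasp point (between the pads) lies 19 mm behind it (ctrl.grip_point_offset is the distance from the TCP to the grasp point, in m); z points along the fingers, y is the line along which they close (so a half turn about z gives the same grasp; the last joint's range is limited). The gripper opens to 85 mm and grips with 20 to 120 N. Pads are 22 mm wide; open, the fingers measure 114 mm over their backs; the gripper's body (76 mm by 85 mm) begins 54 mm behind the grasp point. The pads swing forward as they close: fully open they stand 13 mm farther back than shut.
Start: joints at [-1.384, 0.286, 1.577, -0, 1.279, -0.15], TCP at [0.223, -0.637, 0.231] pointing down, gripper open.
Joint ranges: [-2.77, 2.77], [-0.9, 2.22], [0.21, 2.48], [-1.53, 4.67], [0.24, 2.81], [-2.84, 2.84]. Speed limits (rad/s): [2.79, 2.79, 3.14, 3.14, 3.14, 3.14].

### API

Orientations are given as a unit quaternion [x, y, z, w].
In Python, from plant import ctrl gives the robot as it stands. The module is installed in compiled form; this text tells all that it offers.
- The arm moves only by the shell command python3 -m pendant 'ROWS' [OPENING] [FORCE]. ROWS is JSON, a list of rows, each an object of numbers: "dx", "dy", "dz": the shift along the tool's x, y, z in cm; "twist": the turn about the tool's z in degrees. A call has 1 to 10 rows; each row is the pose to reach, as a shift and turn from the pose commanded when the call began, along the tool's axes at that moment; what a row does not reach only later rows make up. A row lasts 1/8 s, in which the tool goes at most 62.5 mm and 10.7 degrees, less where a joint would pass 70% of its speed; a pose out of reach is approached as far as the arm can. A call with a gripper value outside its range is refused whole. OPENING is the opening in per cent of the stroke, from 0 (shut) to 100 (fully open), set as the call begins (- or left out, the last holds). The fingers move at their own pace and stop on an object; FORCE is the grip in N (left out, the last holds). Time passes only in rows, so rows that repeat a pose let the fingers close. It gives the time, the measured TCP pose, the force, the opening and the grip force at its end, in the units of the state.
- ctrl.get_state(): the state, without advancing time (a new reading comes with each control period).
- ctrl.read_camera(name): name is "side" or "top"; returns a dict with "img" (384x512x3 uint8, red, green, blue), "depth" (384x512 float32, m along the optical axis (not along the pixel's ray), 0 where there is no reading), "camera_matrix" (3x3 intrinsics, pixels), "distortion" ([k1, k2, p1, p2, k3] as OpenCV has them; the pictures are not rectified), "xyz" and "rotation" of the camera in the world. Camera axes: x right, y up, looking along -z (the intrinsics and any distortion apply to the point x, -y, -z); pixel columns grow to the right and rows downward; lengths in m; the calibration is good to about 2 mm. A picture is of the moment at which its call begins.
- ctrl.sign_off(): hands the job in; it is judged then, once.
The state is a dict: "time": time; "qpos": joint angles; "dq": joint speeds; "joint_efforts": joint torques, N m; "eef_pos": TCP position; "tcp_rot": TCP orientation; "contact_force": force on the tool from outside, world axes, zero at the start; "wrist_torque": the same for the moment, N m; "opening": opening from 0.0 (shut) to 1.0 (fully open); "finger_force": force on a finger pad.
Only numpy, scipy, OpenCV 4.12 (cv2) and the standard library are available. Lean on these libraries where they do the work, as an engineer would, in place of code of your own. Each camera call takes 0.05 s, during which the arm holds its last target. There are 200 camera calls.

## Working session

There is one attempt and no reset: what is moved stays moved. The work goes in short steps, Python scripts to look and compute and a shell command to move; the robot and the scene stay as the last step left them, time stands still between calls to the robot, and variables do not carry over. Pictures are saved under pics/ and viewed, at most 10 in all, crops included, and the job is handed in when it is done.

```bash
mkdir -p pics; cat > h.py <<'E'
import numpy as np, cv2
from plant import ctrl
def cam(name,png=None):
    c=ctrl.read_camera(name); np.savez(f'{name}.npz',**c)
    if png: cv2.imwrite(f'pics/{png}',c['img'][:,:,::-1])
    return c
def rays(c,uv):
    p=cv2.undistortPoints(np.array(uv,float).reshape(-1,1,2),np.array(c['camera_matrix'],float),np.array(c['distortion'],float)).reshape(-1,2)
    R=np.array(c['rotation']); 
    if R.shape!=(3,3):
        from scipy.spatial.transform import Rotation; R=Rotation.from_quat(R).as_matrix()
    return np.c_[p[:,0],-p[:,1],-np.ones(len(p))]@R.T
def atz(c,uv,z):
    d=rays(c,uv); o=np.array(c['xyz']); return o+d*((z-o[2])/d[:,2])[:,None]
def bydepth(c,uv):
    d=rays(c,uv); return np.array(c['xyz'])+d*np.array([c['depth'][int(v),int(u)] for u,v in uv])[:,None]
E
python3 - <<'E'
from h import *
a=cam('top');b=cam('side')
cv2.imwrite('pics/a.png',cv2.resize(a['img'][:,:,::-1],(800,600)))
cv2.imwrite('pics/b.png',cv2.resize(b['img'][:,:,::-1],(800,600)))
for c in(a,b):print(c['xyz'],c['rotation'],c['camera_matrix'],c['distortion'])
s=ctrl.get_state();print(s['time'],s['eef_pos'],s['tcp_rot'],s['contact_force'])
E
```

```text
[ 0.30444673 -0.04761625  1.13510926] [-0.06989745  0.07641061  0.71575503 -0.69063052] [[438.68267351   0.         252.24450867]
 [  0.         438.68267351 190.24558156]
 [  0.           0.           1.        ]] [0.0493012 0.        0.        0.        0.       ]
[ 0.41116244 -0.76120875  0.64116287] [ 0.43822315 -0.04015366 -0.06757329  0.89542281] [[396.6487535    0.         249.68776624]
 [  0.         396.6487535  196.19558499]
 [  0.           0.           1.        ]] [-0.14102464  0.          0.          0.          0.        ]
0.1 [ 0.22295441 -0.63646534  0.23003466] [ 9.85856216e-01  1.67589630e-01 -2.79827535e-05 -1.11177805e-03] [-0.2050621  -0.25362574 -0.03862955]
```

View pics/a.png

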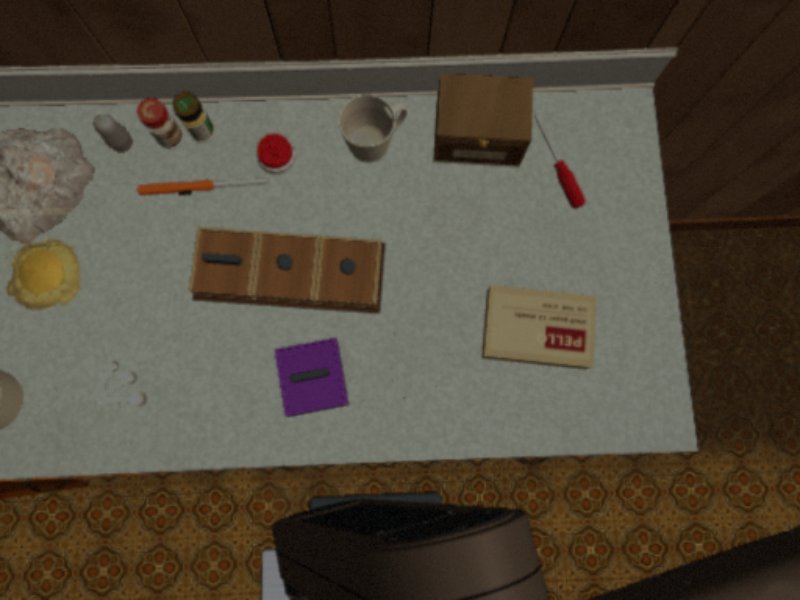

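View pics/b.png

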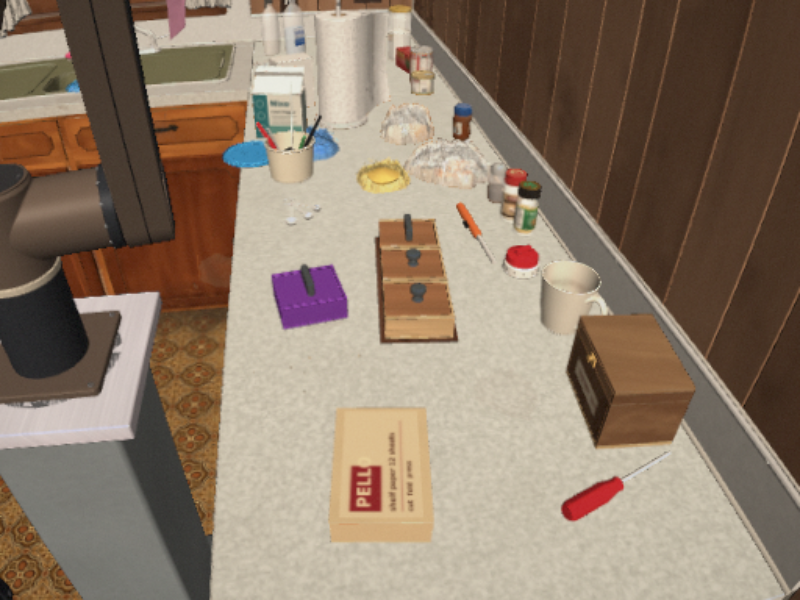

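The top view shows the bar-grip box at the left end of the row, with its bar at about (222,259) in the 800x600 picture. The knobs are at (285,262) and (347,267), and the carton top is at about (540,327). The side view agrees: the bar is on the far box.

```bash
python3 - <<'E'
from h import *
a=np.load('top.npz'); b=np.load('side.npz')
k=.64
bar=np.array([[203,257],[241,261]])*k
print('bar',atz(a,bar,.066), bydepth(a,[bar.mean(0)]))
kn=np.array([[285,262],[347,267]])*k
print('knob',atz(a,kn,.066))
print('side bar',atz(b,np.array([[406,216],[408,240]])*k,.066),atz(b,np.array([[413,257],[418,290]])*k,.066))
ca=np.array([[489,287],[596,294],[592,366],[484,358]])*k
print('carton',atz(a,ca,.043),atz(a,ca,.043).mean(0),bydepth(a,[[540*k,310*k]]))
print('sidecarton',atz(b,np.array([[336,408],[427,408],[432,528],[331,527]])*k,.043).mean(0))
from scipy.spatial.transform import Rotation
print(Rotation.from_quat(ctrl.get_state()['tcp_rot']).as_matrix().round(3))
E
```

```text
bar [[0.60583521 0.24252326 0.066     ]
 [0.59716884 0.18192769 0.066     ]] [[0.60038544 0.21126279 0.07003194]]
knob [[0.59312826 0.11160183 0.066     ]
 [0.58141805 0.01228512 0.066     ]]
side bar [[0.60700022 0.23991847 0.066     ]
 [0.59536591 0.15514281 0.066     ]] [[0.59396277 0.10017927 0.066     ]
 [0.5842397  0.00620217 0.066     ]]
carton [[ 0.54557354 -0.21739565  0.043     ]
 [ 0.52778787 -0.39010342  0.043     ]
 [ 0.41123679 -0.37230495  0.043     ]
 [ 0.42976128 -0.20183232  0.043     ]] [ 0.47858987 -0.29540909  0.043     ] [[ 0.50488902 -0.29782347  0.04100198]]
sidecarton [ 0.4812818  -0.30035709  0.043     ]
[[ 0.944  0.33  -0.   ]
 [ 0.33  -0.944  0.002]
 [ 0.    -0.002 -1.   ]]
```

```bash
cat > g.py <<'E'
import sys
from h import *
from scipy.spatial.transform import Rotation
def go(x,y,z,ang):
    # ang: desired world heading (deg) of tool y
    s=ctrl.get_state(); R=Rotation.from_quat(s['tcp_rot']).as_matrix()
    d=R.T@(np.array([x,y,z])-s['eef_pos']); h=np.degrees(np.arctan2(R[1,1],R[0,1]))
    print('t',s['time'],'pos',s['eef_pos'].round(4),'F',np.round(s['contact_force'],1),'d cm',(d*100).round(2),'twist',round((h-ang+180)%360-180,1))
if __name__=='__main__': go(*map(float,sys.argv[1:]))
E
python3 -m pendant '[{"dx":63.7,"dy":-67.7,"twist":25},{"dx":63.7,"dy":-67.7,"twist":25},{"dx":63.7,"dy":-67.7,"twist":25},{"dx":63.7,"dy":-67.7,"twist":25},{"dx":63.7,"dy":-67.7,"twist":25},{"dx":63.7,"dy":-67.7,"twist":25},{"dx":63.7,"dy":-67.7,"twist":25},{"dx":63.7,"dy":-67.7,"twist":25},{"dx":63.7,"dy":-67.7,"twist":25},{"dx":63.7,"dy":-67.7,"twist":25}]' 100
python3 g.py 0.601 0.212 0.13 -96
```

```text
t 0.1 pos [ 0.223  -0.6365  0.23  ] F [-0.2 -0.3 -0. ] d cm [ 63.71 -67.57  10.17] twist 25.3$[0]: bad value
```

```bash

python3 -m pendant '[{"dx":4,"dy":-4.2,"dz":0,"twist":5},{"dx":8,"dy":-8.5,"dz":0,"twist":10},{"dx":12.5,"dy":-13,"dz":0,"twist":15},{"dx":16.5,"dy":-17.5,"dz":0,"twist":20},{"dx":20.5,"dy":-22,"dz":0,"twist":25},{"dx":25,"dy":-26.5,"dz":0,"twist":25},{"dx":29,"dy":-31,"dz":0,"twist":25},{"dx":33,"dy":-35,"dz":0,"twist":25},{"dx":37,"dy":-39.5,"dz":0,"twist":25},{"dx":41,"dy":-43.5,"dz":0,"twist":25}]' 100
python3 g.py 0.601 0.212 0.13 -96
```

```text
time: 1.35
eef_pos: [0.4664, -0.0889, 0.2311]
tcp_rot: [0.999, -0.05, -0.0, 0.0]
contact_force: [1.0, -0.6, -0.2]
opening: 0.996
finger_force: 0.0
t 1.35 pos [ 0.4664 -0.0889  0.2311] F [ 1.  -0.6 -0.2] d cm [ 10.4  -31.28  10.11] twist 0.3
```

```bash

python3 -m pendant '[{"dx":2,"dy":-5.5},{"dx":4,"dy":-11},{"dx":6,"dy":-16.5},{"dx":8,"dy":-22},{"dx":10,"dy":-27.5},{"dx":10.4,"dy":-31.3,"dz":4},{"dx":10.4,"dy":-31.3,"dz":9},{"dx":10.4,"dy":-31.3,"dz":10},{"dx":10.4,"dy":-31.3,"dz":10}]'
python3 - <<'E'
from h import *
from g import go
go(.601,.212,.046,-96)
b=cam('side'); a=cam('top')
cv2.imwrite('pics/c.png',np.hstack([cv2.resize(b['img'][100:250,190:340,::-1],(400,400),interpolation=2),cv2.resize(a['img'][110:230,100:220,::-1],(400,400),interpolation=2)]))
E
```

```text
t 1.35 pos [ 0.4664 -0.0889  0.2311] F [ 1.  -0.6 -0.2] d cm [ 10.4  -31.28  18.51] twist 0.3$[0]: bad value
```

View pics/c.png

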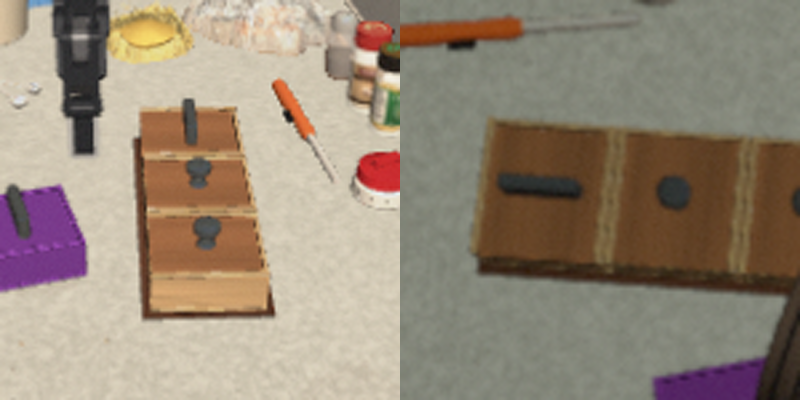

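The call was refused because every row needs all four keys. The crop puts the bar centre at top pixel (142.3,165.8), which matches the estimate.

```bash

python3 -m pendant '[{"dx":2,"dy":-5.5,"dz":0,"twist":0},{"dx":4,"dy":-11,"dz":0,"twist":0},{"dx":6,"dy":-16.5,"dz":0,"twist":0},{"dx":8,"dy":-22,"dz":0,"twist":0},{"dx":10,"dy":-27.5,"dz":0,"twist":0},{"dx":10.4,"dy":-31.3,"dz":4,"twist":0},{"dx":10.4,"dy":-31.3,"dz":9,"twist":0},{"dx":10.4,"dy":-31.3,"dz":10,"twist":0},{"dx":10.4,"dy":-31.3,"dz":10,"twist":0}]'
python3 - <<'E'
from h import *
from g import go
go(.601,.212,.046,-96)
b=cam('side')
cv2.imwrite('pics/d.png',cv2.resize(b['img'][80:230,180:380,::-1],(800,600),interpolation=2))
E
```

```text
time: 2.58
eef_pos: [0.6009, 0.2092, 0.1311]
tcp_rot: [0.999, -0.05, -0.001, 0.0]
contact_force: [0.8, -0.5, 0.7]
opening: 1.002
finger_force: 0.0
t 2.575 pos [0.6009 0.2092 0.1311] F [ 0.8 -0.5  0.7] d cm [-0.01 -0.29  8.51] twist 0.2
```

View pics/d.png

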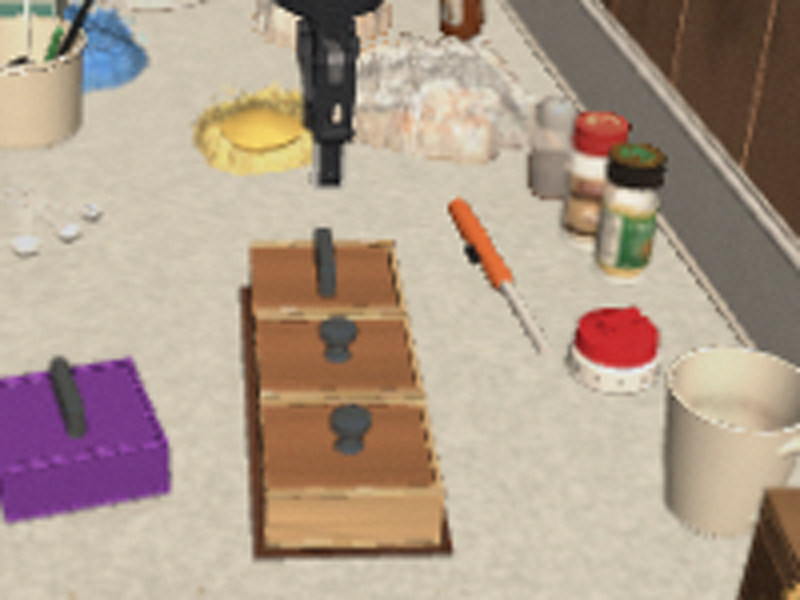

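The fingers (column 327) line up with the bar (column 325). Next I descend and grip.

```bash

python3 -m pendant '[{"dx":0,"dy":-0.3,"dz":3,"twist":0},{"dx":0,"dy":-0.3,"dz":6,"twist":0},{"dx":0,"dy":-0.3,"dz":8,"twist":0},{"dx":0,"dy":-0.3,"dz":8.7,"twist":0},{"dx":0,"dy":-0.3,"dz":8.7,"twist":0}]'
python3 -m pendant '[{"dx":0,"dy":0,"dz":0,"twist":0},{"dx":0,"dy":0,"dz":0,"twist":0},{"dx":0,"dy":0,"dz":0,"twist":0},{"dx":0,"dy":0,"dz":0,"twist":0},{"dx":0,"dy":0,"dz":0,"twist":0},{"dx":0,"dy":0,"dz":0,"twist":0}]' 40 30
python3 g.py 0.510 0.2215 0.046 -96
```

```text
time: 3.25
eef_pos: [0.6018, 0.213, 0.0451]
tcp_rot: [0.999, -0.05, 0.001, -0.0]
contact_force: [0.7, -1.0, 0.3]
opening: 0.995
finger_force: 0.0
time: 4.0
eef_pos: [0.6031, 0.2154, 0.0469]
tcp_rot: [0.999, -0.05, 0.003, -0.002]
contact_force: [0.6, 5.6, 2.5]
opening: 0.699
finger_force: 36.5
t 4.0 pos [0.6031 0.2154 0.0469] F [0.6 5.6 2.5] d cm [-9.32  0.33  0.04] twist 0.2
```

```bash

python3 -m pendant '[{"dx":-1,"dy":-0.2,"dz":0,"twist":0},{"dx":-2,"dy":-0.2,"dz":0,"twist":0},{"dx":-3.2,"dy":-0.2,"dz":0,"twist":0},{"dx":-4.4,"dy":-0.2,"dz":0,"twist":0},{"dx":-5.6,"dy":-0.2,"dz":0,"twist":0},{"dx":-6.8,"dy":-0.2,"dz":0,"twist":0},{"dx":-8,"dy":-0.2,"dz":0,"twist":0},{"dx":-8.8,"dy":-0.2,"dz":0,"twist":0},{"dx":-9,"dy":-0.2,"dz":0,"twist":0},{"dx":-9,"dy":-0.2,"dz":0,"twist":0}]'
python3 -m pendant '[{"dx":0,"dy":0,"dz":0,"twist":0},{"dx":0,"dy":0,"dz":0,"twist":0},{"dx":0,"dy":0,"dz":0,"twist":0},{"dx":0,"dy":0,"dz":-3,"twist":0},{"dx":0,"dy":0,"dz":-7,"twist":0},{"dx":0,"dy":0,"dz":-12,"twist":0},{"dx":0,"dy":-5,"dz":-12,"twist":0},{"dx":0,"dy":-11,"dz":-12,"twist":0},{"dx":0,"dy":-15,"dz":-12,"twist":0},{"dx":0,"dy":-15,"dz":-12,"twist":0}]' 100
python3 - <<'E'
from h import *
from g import go
go(.601,.212,.1,-96)
b=cam('side'); a=cam('top')
cv2.imwrite('pics/e.png',np.hstack([cv2.resize(b['img'][110:230,210:310,::-1],(400,480),interpolation=2),cv2.resize(a['img'][130:230,110:193,::-1],(400,480),interpolation=2)]))
E
```

```text
time: 5.25
eef_pos: [0.5132, 0.2253, 0.0468]
tcp_rot: [0.999, -0.05, 0.002, -0.002]
contact_force: [0.1, 2.7, 7.6]
opening: 0.693
finger_force: 37.0
time: 6.5
eef_pos: [0.5261, 0.3753, 0.1636]
tcp_rot: [0.999, -0.048, -0.0, 0.0]
contact_force: [0.1, -0.8, 0.6]
opening: 1.002
finger_force: 0.0
t 6.5 pos [0.5261 0.3753 0.1636] F [ 0.1 -0.8  0.6] d cm [ 9.03 15.54  6.36] twist 0.5
```

View pics/e.png

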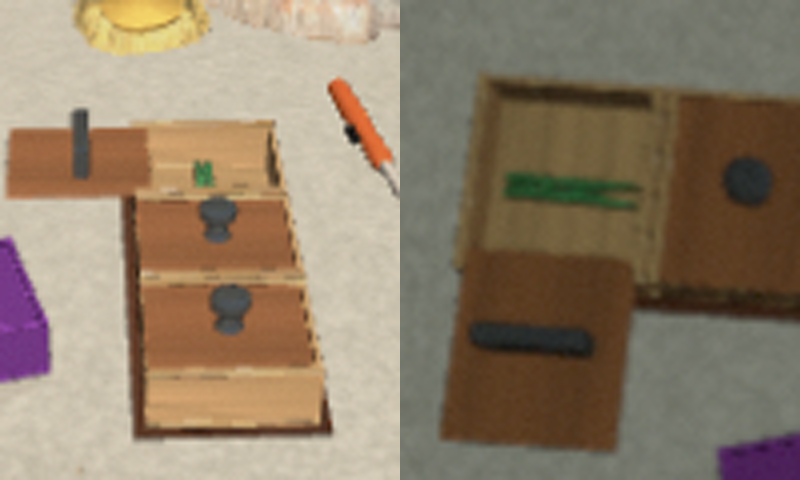

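The lid is open (the bar has moved about 9 cm). The green peg lies on the floor, in the right panel from about (507,185) to (640,192), along the row's y rather than the slide direction. I'll measure it.

```bash
python3 - <<'E'
from h import *
from g import go
a=np.load('top.npz'); im=a['img'][130:230,110:193]
hsv=cv2.cvtColor(im,cv2.COLOR_RGB2HSV)
m=((hsv[...,0]>40)&(hsv[...,0]<85)&(hsv[...,1]>90)).astype(np.uint8)
v,u=np.nonzero(m); print(len(u),u.min(),u.max(),v.min(),v.max())
(c,wh,ang)=cv2.minAreaRect(np.c_[u,v].astype(np.float32)); print(c,wh,ang)
P=atz(a,np.c_[u+110,v+130],.016); mu=P.mean(0); 
e=np.linalg.svd((P-mu)[:,:2])[2][0]; pr=(P-mu)[:,:2]@e; mid=mu[:2]+e*(pr.max()+pr.min())/2
print('mean',mu,'mid',mid,'dir',np.degrees(np.arctan2(e[1],e[0])),np.ptp(pr))
print('rect c',atz(a,[[c[0]+110,c[1]+130]],.016))
# side: mask
b=np.load('side.npz');im=b['img'][110:200,210:310];hsv=cv2.cvtColor(im,cv2.COLOR_RGB2HSV)
v,u=np.nonzero((hsv[...,0]>40)&(hsv[...,0]<85)&(hsv[...,1]>90))
P=atz(b,np.c_[u+210,v+110],.016);print('side mean',P.mean(0),P.min(0),P.max(0))
# lid edge & box back wall: points
f=lambda x,y:(110+(x-400)/4.82,130+y/4.8)
print('bar now',atz(a,[f(532,338)],.066),'lid rear',atz(a,[f(550,256)],.04),'back wall inner top',atz(a,[f(580,92)],.043))
print(ctrl.get_state()['qpos'])
E
```

```text
113 22 47 36 42
(34.49504852294922, 39.049503326416016) (25.47295379638672, 4.776178359985352) 5.710593223571777
mean [0.60660995 0.22070251 0.016     ] mid [0.60622804 0.21801072] dir -98.07516853042368 0.06718858477225235
rect c [[0.60626302 0.21799053 0.016     ]]
side mean [0.60991883 0.23759247 0.016     ] [0.60369529 0.2219256  0.016     ] [0.61670175 0.25038401 0.016     ]
bar now [[0.51340975 0.22241958 0.066     ]] lid rear [[0.56247164 0.22032496 0.04      ]] back wall inner top [[0.65179618 0.2049365  0.043     ]]
[ 4.59675216e-01  2.82630276e-01  1.70958843e+00 -6.55019636e-04
  1.15125756e+00  2.12947396e+00]
```

```bash
python3 g.py 0.607 0.218 0.10 -8
python3 -m pendant '[{"dx":2,"dy":3,"dz":0,"twist":-10},{"dx":4,"dy":6,"dz":0,"twist":-20},{"dx":6,"dy":9,"dz":0,"twist":-30},{"dx":8,"dy":12,"dz":0,"twist":-40},{"dx":9.5,"dy":14.9,"dz":0,"twist":-50},{"dx":9.5,"dy":14.9,"dz":2,"twist":-60},{"dx":9.5,"dy":14.9,"dz":4,"twist":-70},{"dx":9.5,"dy":14.9,"dz":6,"twist":-80},{"dx":9.5,"dy":14.9,"dz":6.4,"twist":-87.5},{"dx":9.5,"dy":14.9,"dz":6.4,"twist":-87.5}]' 42
python3 - <<'E'
from h import *
from g import go
go(.607,.218,.007,-8)
b=cam('side')
cv2.imwrite('pics/f.png',cv2.resize(b['img'][100:190,210:330,::-1],(800,600),interpolation=2))
E
```

```text
t 6.6 pos [0.5262 0.3729 0.1634] F [-0.2  0.2 -0.3] d cm [ 9.57 14.61  6.35] twist -87.7
time: 7.85
eef_pos: [0.6057, 0.214, 0.0995]
tcp_rot: [0.757, 0.653, -0.001, -0.0]
contact_force: [-0.2, 0.3, -0.3]
opening: 0.425
finger_force: 0.0
t 7.85 pos [0.6057 0.214  0.0995] F [-0.2  0.3 -0.3] d cm [0.42 0.09 9.25] twist -0.4
```

View pics/f.png

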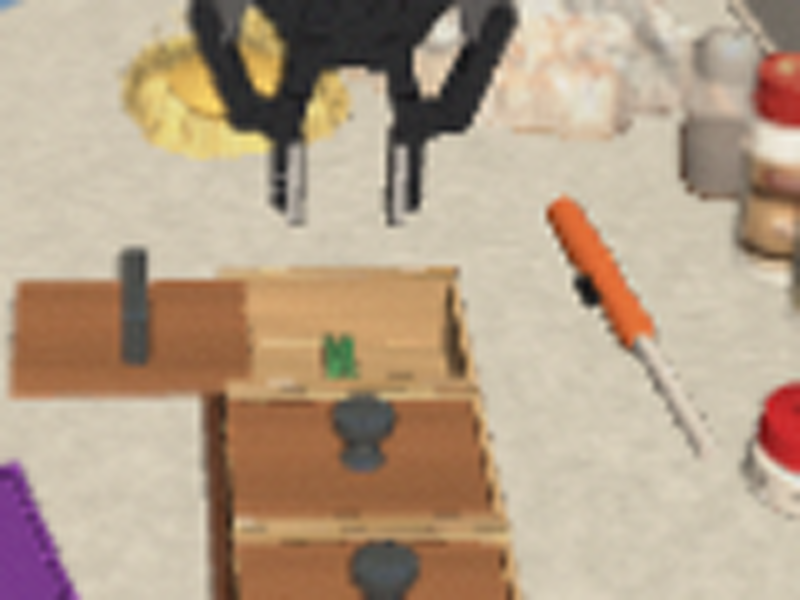

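The fingers (mid column 345) hang over the peg (column 340) and clear the lid edge (250) and back wall (455). I'll narrow the opening a little so the knuckles clear, then go down.

```bash

python3 -m pendant '[{"dx":0.4,"dy":0,"dz":2,"twist":0},{"dx":0.4,"dy":0,"dz":4,"twist":0},{"dx":0.4,"dy":0,"dz":6,"twist":0},{"dx":0.4,"dy":0,"dz":7.5,"twist":0},{"dx":0.4,"dy":0,"dz":8.5,"twist":0},{"dx":0.4,"dy":0,"dz":9.1,"twist":0},{"dx":0.4,"dy":0,"dz":9.1,"twist":0}]' 33
python3 g.py 0.607 0.218 0.007 -8
```

```text
time: 8.78
eef_pos: [0.607, 0.2196, 0.0091]
tcp_rot: [0.756, 0.655, -0.0, -0.0]
contact_force: [-0.5, 0.9, 0.7]
opening: 0.331
finger_force: 0.0
t 8.775 pos [0.607  0.2196 0.0091] F [-0.5  0.9  0.7] d cm [-0.15  0.02  0.21] twist -0.2
```

```bash

python3 -m pendant '[{"dx":0,"dy":0,"dz":0.1,"twist":0},{"dx":0,"dy":0,"dz":0.1,"twist":0},{"dx":0,"dy":0,"dz":0.1,"twist":0},{"dx":0,"dy":0,"dz":0.1,"twist":0},{"dx":0,"dy":0,"dz":0.1,"twist":0}]' 5 30
python3 -m pendant '[{"dx":0,"dy":0,"dz":-2,"twist":0},{"dx":0,"dy":0,"dz":-5,"twist":0},{"dx":0,"dy":0,"dz":-9,"twist":0},{"dx":0,"dy":0,"dz":-13,"twist":0},{"dx":0,"dy":0,"dz":-14,"twist":0},{"dx":0,"dy":0,"dz":-14,"twist":0}]'
python3 - <<'E'
from h import *
from g import go
go(.479,-.297,.14,-8)
b=cam('side')
cv2.imwrite('pics/g.png',cv2.resize(b['img'][60:180,210:370,::-1],(800,600),interpolation=2))
E
```

```text
time: 9.4
eef_pos: [0.608, 0.2197, 0.0095]
tcp_rot: [0.756, 0.655, 0.001, 0.001]
contact_force: [0.4, -0.5, 5.4]
opening: 0.165
finger_force: 31.0
time: 10.15
eef_pos: [0.6068, 0.2195, 0.1484]
tcp_rot: [0.756, 0.655, 0.0, 0.0]
contact_force: [0.2, -0.1, -0.5]
opening: 0.165
finger_force: 30.3
t 10.15 pos [0.6068 0.2195 0.1484] F [ 0.2 -0.1 -0.5] d cm [-52.95  -5.28   0.84] twist -0.2
```

View pics/g.png

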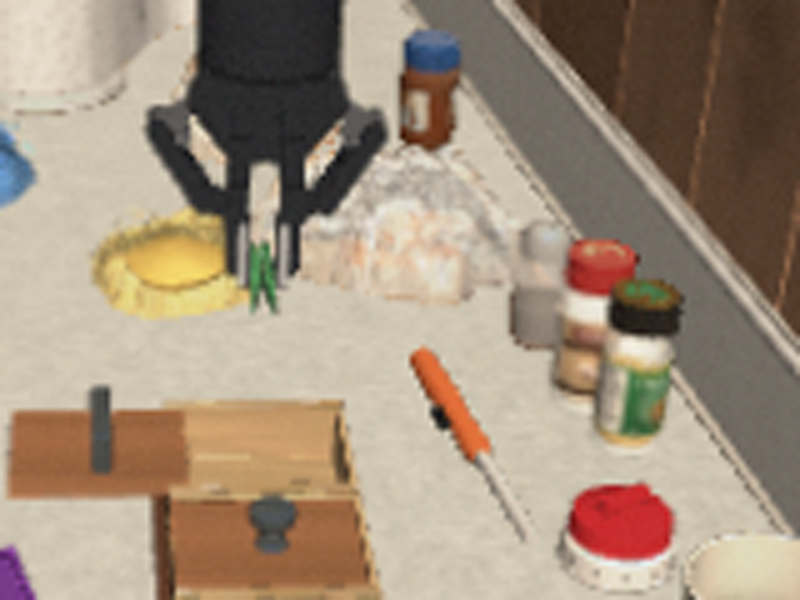

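The peg is held level between the pads at about (262,275) in the crop. Next I carry it to the carton.

```bash

python3 -m pendant '[{"dx":-4,"dy":-0.4,"dz":0,"twist":0},{"dx":-10,"dy":-1,"dz":0,"twist":0},{"dx":-16,"dy":-1.6,"dz":0,"twist":0},{"dx":-22,"dy":-2.2,"dz":0,"twist":0},{"dx":-28,"dy":-2.8,"dz":0,"twist":0},{"dx":-34,"dy":-3.4,"dz":0,"twist":0},{"dx":-40,"dy":-4,"dz":0,"twist":0},{"dx":-46,"dy":-4.6,"dz":0,"twist":0},{"dx":-51,"dy":-5.1,"dz":0,"twist":0},{"dx":-53,"dy":-5.3,"dz":0,"twist":0}]'
python3 -m pendant '[{"dx":0,"dy":0,"dz":2,"twist":0},{"dx":0,"dy":0,"dz":4,"twist":0}]'
python3 - <<'E'
from h import *
from g import go
go(.48,-.298,.0485,-8)
b=cam('side')
cv2.imwrite('pics/i.png',cv2.resize(b['img'][200:356,170:378,::-1],(800,600),interpolation=2))
E
```

```text
time: 11.45
eef_pos: [0.477, -0.299, 0.1458]
tcp_rot: [0.757, 0.653, -0.0, -0.002]
contact_force: [0.3, -1.0, -0.5]
opening: 0.163
finger_force: 30.3
time: 11.7
eef_pos: [0.4785, -0.2954, 0.1056]
tcp_rot: [0.755, 0.655, 0.0, -0.002]
contact_force: [-0.2, 0.4, -0.7]
opening: 0.162
finger_force: 30.3
t 11.7 pos [ 0.4785 -0.2954  0.1056] F [-0.2  0.4 -0.7] d cm [-0.25  0.2   5.71] twist -0.1
```

View pics/i.png

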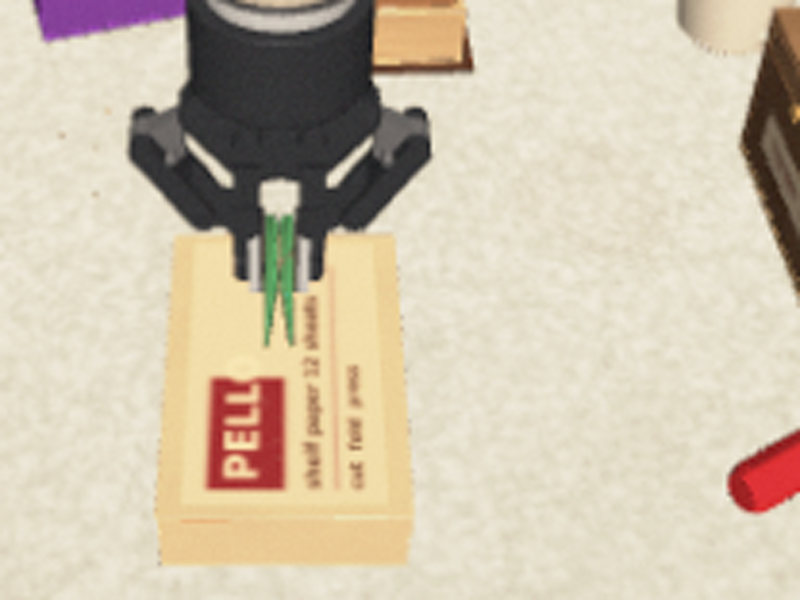

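The peg hangs centred over the carton, at columns 265 to 295 against carton edges at 170 to 405. I lower it slowly until it touches.

```bash

python3 -m pendant '[{"dx":0,"dy":0,"dz":2,"twist":0},{"dx":0,"dy":0,"dz":4,"twist":0},{"dx":0,"dy":0,"dz":5,"twist":0},{"dx":0,"dy":0,"dz":5.5,"twist":0},{"dx":0,"dy":0,"dz":5.7,"twist":0},{"dx":0,"dy":0,"dz":5.7,"twist":0}]'
```

```text
time: 12.5
eef_pos: [0.4793, -0.2978, 0.0518]
tcp_rot: [0.756, 0.655, 0.0, 0.001]
contact_force: [0.5, -0.4, -0.6]
opening: 0.164
finger_force: 30.3
```

```bash

python3 -m pendant '[{"dx":0,"dy":0,"dz":0.15,"twist":0},{"dx":0,"dy":0,"dz":0.3,"twist":0},{"dx":0,"dy":0,"dz":0.35,"twist":0},{"dx":0,"dy":0,"dz":0.35,"twist":0}]'
```

```text
time: 13.0
eef_pos: [0.4789, -0.2974, 0.0478]
tcp_rot: [0.756, 0.655, -0.0, -0.0]
contact_force: [0.1, -0.1, -0.4]
opening: 0.165
finger_force: 30.3
```

```bash

python3 -m pendant '[{"dx":0,"dy":0,"dz":0.1,"twist":0},{"dx":0,"dy":0,"dz":0.15,"twist":0},{"dx":0,"dy":0,"dz":0.15,"twist":0}]'
```

```text
time: 13.38
eef_pos: [0.4789, -0.2974, 0.0462]
tcp_rot: [0.756, 0.655, -0.0, -0.0]
contact_force: [0.8, -0.2, -0.3]
opening: 0.167
finger_force: 30.3
```

```bash

python3 -m pendant '[{"dx":0,"dy":0,"dz":0.1,"twist":0},{"dx":0,"dy":0,"dz":0.15,"twist":0},{"dx":0,"dy":0,"dz":0.15,"twist":0}]'
python3 - <<'E'
from h import *
b=cam('side')
cv2.imwrite('pics/j.png',cv2.resize(b['img'][250:328,200:304,::-1],(800,600),interpolation=2))
E
```

```text
time: 13.75
eef_pos: [0.4789, -0.2974, 0.0447]
tcp_rot: [0.756, 0.655, -0.0, -0.0]
contact_force: [1.0, 0.8, 0.6]
opening: 0.161
finger_force: 30.3
```

View pics/j.png

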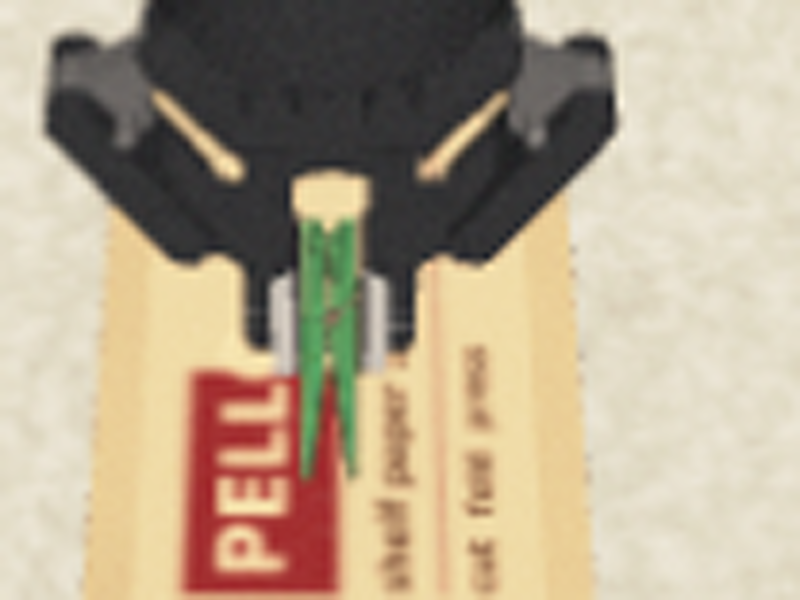

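The peg (columns 300 to 358) is level and a millimetre or so above the carton at most. I make one more small step, then release and retreat.

```bash

python3 -m pendant '[{"dx":0,"dy":0,"dz":0.1,"twist":0},{"dx":0,"dy":0,"dz":0.1,"twist":0}]'
python3 -m pendant '[{"dx":0,"dy":0,"dz":0,"twist":0},{"dx":0,"dy":0,"dz":0,"twist":0},{"dx":0,"dy":0,"dz":0,"twist":0},{"dx":0,"dy":0,"dz":-2,"twist":0},{"dx":0,"dy":0,"dz":-6,"twist":0},{"dx":0,"dy":0,"dz":-12,"twist":0},{"dx":0,"dy":0,"dz":-18,"twist":0},{"dx":-6,"dy":0,"dz":-20,"twist":0},{"dx":-12,"dy":0,"dz":-20,"twist":0},{"dx":-12,"dy":0,"dz":-20,"twist":0}]' 40
python3 - <<'E'
from h import *
b=cam('side');a=cam('top')
cv2.imwrite('pics/k.png',np.hstack([cv2.resize(b['img'][130:356,190:340,::-1],(400,600),interpolation=2),cv2.resize(a['img'][130:250,110:390,::-1],(400,600)[::1],interpolation=2)]))
im=b['img'][240:356,190:300];hsv=cv2.cvtColor(im,cv2.COLOR_RGB2HSV)
v,u=np.nonzero((hsv[...,0]>40)&(hsv[...,0]<85)&(hsv[...,1]>90))
P=atz(b,np.c_[u+190,v+240],.055);print('side',P.mean(0),P.min(0),P.max(0), np.median(bydepth(b,np.c_[u+190,v+240]),0))
E
```

```text
time: 14.05
eef_pos: [0.4791, -0.2976, 0.0441]
tcp_rot: [0.756, 0.655, 0.0, 0.0]
contact_force: [-0.2, 0.0, 0.1]
opening: 0.165
finger_force: 30.5
time: 15.3
eef_pos: [0.4608, -0.42, 0.2459]
tcp_rot: [0.757, 0.653, -0.0, 0.002]
contact_force: [-0.3, 0.6, 0.2]
opening: 0.399
finger_force: 0.0
side [ 0.47793887 -0.30051638  0.055     ] [ 0.46631657 -0.33861627  0.055     ] [ 0.48708015 -0.27054467  0.055     ] [ 0.47863235 -0.29915383  0.05250665]
```

View pics/k.png

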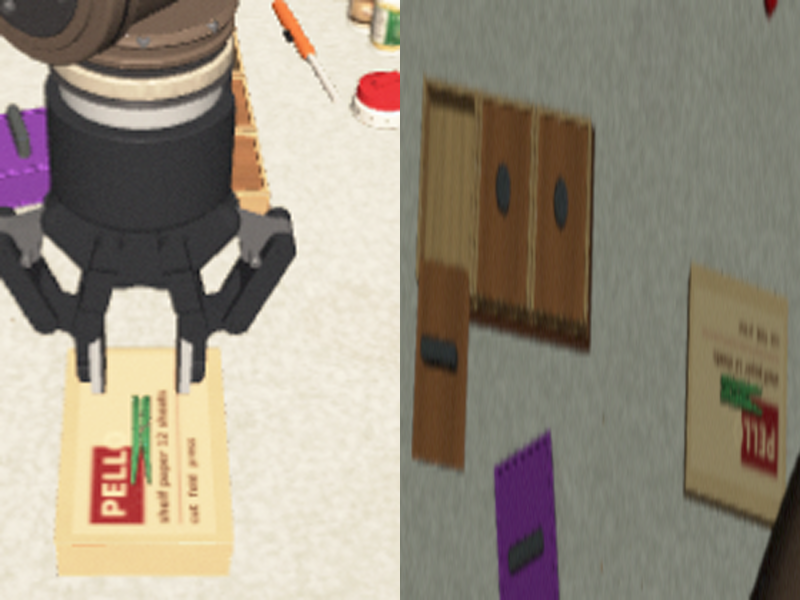

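The peg lies flat at the middle of the carton, at (142,440) in the left panel, and both knob lids are shut. The gripper is clear.

```bash
python3 -c "
from plant import ctrl
print(ctrl.sign_off())"
```

```text
the job is handed in; nothing more can be done
None
```

The job is handed in: I opened the bar-grip box by about 90 mm, and the peg lies flat near the middle of the carton; the last picture showed both knob lids shut, but hand-in gave no verdict.

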